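# Load two control vials in the reader and hold its read lever level

### The job

Stand the two white control vials upright and fully down in the pockets of the small bench vial reader, first one in the one-pip pocket and let go of it, then the other in the two-pip pocket (either vial may go in either). Then, with the fingers, press the reader's sprung paddle lever down until it is level, its top flush with the tops of the two guard cheeks beside it, not through to its lower stop, and hold it there: the program finishes while still holding the lever level. Do not work the lever before both vials are in, and leave the other things on the worktop where they are.

Things in the scene. Friction and masses are not known exactly. Their poses are not given: they have to be found in the camera images.
- reader: Fixed white bench vial reader, a block 130 mm deep (its x) x 210 mm wide (its y) with a flat deck 45 mm above the worktop. Origin: centre of its underside; z up, front (black display strip) towards -x. In its frame the one-pip pocket is at y = +70 mm, the two-pip pocket at y = +10 mm, the lever at y = -70 mm. Its position and yaw vary.
- pocket1 (a point): Centre of the mouth of the one-pip pocket, at deck height. Round blind hole 28 mm in diameter, 18 mm deep, with a small chamfer; one raised black pip on the deck 40 mm in front (-x) of it. Axes as the reader's.
- pocket2 (a point): Centre of the mouth of the two-pip pocket, 60 mm from the first, same hole; two raised black pips on the deck in front of it. Axes as the reader's.
- read_lever (a joint): Angle of the sprung grey paddle lever, rad: 0 = released (free end towards the front, raised 0.4 rad = 23 degrees), grows as pressed down, 0.4 = level and flush with the guard cheeks, 0.8 = lower stop. It springs back when let go; pressed 75 mm from the hinge it takes about 4 N to start, 8 N at level, 12 N at the stop.
- lever_hinge (a point): Lever hinge axis (along the reader's y), fixed, 85 mm above the worktop, at reader x = +50, y = -70 mm. Paddle: 40 mm wide, 8 mm thick, centred on the axis, reaching 95 mm from it (to reader -x when level); its top when level is 89 mm above the worktop. Two 4 mm guard cheeks, tops at 89 mm, flank its rear half, up to 46 mm in front of the hinge.
- lever_pad (a point): Press point on the top face of the lever, mid width, 75 mm from the hinge, in the ribbed area; moves with the lever.
- vial_a: Loose white control vial with a screw cap, 24 mm in diameter to 43 mm height, cap 18 mm in diameter to 50 mm, 20 g, standing on the worktop. Origin: centre of its underside, z up.
- vial_b: The other white control vial, same shape and size; origin alike. It does not matter which vial goes in which pocket.
- tape_roll: Bystander: roll of tape lying flat, 62 mm in diameter, 19 mm high. Origin centre of underside.
- marker: Bystander: marker pen lying down, 131 x 17 mm (long along its y), 18 mm high. Origin centre of underside. It lies just in front of a fixed computer case, about 170 mm high with things on top, whose front is at about world x = 0.57 to 0.60 m, y = +0.05 to -0.28 m: keep the gripper's body clear of it.
- notebook: Bystander: closed notebook, 109 x 154 x 15 mm. Origin centre of underside.
- pot: Bystander: white sample pot with a ribbed cap, 49 mm in diameter, 43 mm high. Origin centre of underside.
Not all that is in view belongs to the job. Leave any brown look-alike of the vial_a alone.

How it is judged (in metres and radians):
On the way, in this order (a step that is already met when the one before it is completed fails the run):
1. one vial stands fully down in the one-pip pocket, let go, while the two-pip pocket is still empty (((horizontal distance between vial_a and pocket1 below 0.005 m and z of vial_a in the frame of pocket1 between -0.022 and -0.015 m and angle between vial_a's own z axis and vertical below 0.15 rad and contact force between each of the arm, the fingers and vial_a below 0.2 N) or (horizontal distance between vial_b and pocket1 below 0.005 m and z of vial_b in the frame of pocket1 between -0.022 and -0.015 m and angle between vial_b's own z axis and vertical below 0.15 rad and contact force between each of the arm, the fingers and vial_b below 0.2 N)) and horizontal distance between each of vial_a, vial_b and pocket2 above 0.025 m), for 0.2 s.
2. the other vial stands fully down in the two-pip pocket too, let go, the lever still released (((horizontal distance between vial_a and pocket1 below 0.005 m and z of vial_a in the frame of pocket1 between -0.022 and -0.015 m and angle between each of vial_a, vial_b's own z axis and vertical below 0.15 rad and contact force between each of the arm, the fingers and vial_a below 0.2 N and horizontal distance between vial_b and pocket2 below 0.005 m and z of vial_b in the frame of pocket2 between -0.022 and -0.015 m and contact force between each of the arm, the fingers and vial_b below 0.2 N) or (horizontal distance between vial_b and pocket1 below 0.005 m and z of vial_b in the frame of pocket1 between -0.022 and -0.015 m and angle between each of vial_b, vial_a's own z axis and vertical below 0.15 rad and contact force between each of the arm, the fingers and vial_b below 0.2 N and horizontal distance between vial_a and pocket2 below 0.005 m and z of vial_a in the frame of pocket2 between -0.022 and -0.015 m and contact force between each of the arm, the fingers and vial_a below 0.2 N)) and value of joint read_lever below 0.15 rad), for 0.2 s.
3. the fingers hold the lever level for a moment, both vials in place (((horizontal distance between vial_a and pocket1 below 0.005 m and z of vial_a in the frame of pocket1 between -0.022 and -0.015 m and angle between each of vial_a, vial_b's own z axis and vertical below 0.15 rad and contact force between each of the arm, the fingers and vial_a below 0.2 N and horizontal distance between vial_b and pocket2 below 0.005 m and z of vial_b in the frame of pocket2 between -0.022 and -0.015 m and contact force between each of the arm, the fingers and vial_b below 0.2 N) or (horizontal distance between vial_b and pocket1 below 0.005 m and z of vial_b in the frame of pocket1 between -0.022 and -0.015 m and angle between each of vial_b, vial_a's own z axis and vertical below 0.15 rad and contact force between each of the arm, the fingers and vial_b below 0.2 N and horizontal distance between vial_a and pocket2 below 0.005 m and z of vial_a in the frame of pocket2 between -0.022 and -0.015 m and contact force between each of the arm, the fingers and vial_a below 0.2 N)) and value of joint read_lever between 0.31 and 0.49 rad and contact force between the fingers and read_lever above 2 N), for 0.3 s.
At the end, for the whole second after the job is handed in: Both vials stand in the two pockets, one each, let go (within 5 mm of the pocket's axis, underside at least 15 mm below the mouth, tilt under 0.15 rad), and the fingers still hold the lever level and still: lever angle 0.31 to 0.49 rad, finger force on it over 2 N (all of step 3 and velocity of joint read_lever between -0.05 and 0.05 rad/s); the arm keeps its last pose, push and grip.
It fails at once if the lever is pressed before both vials are in their pockets (value of joint read_lever above 0.2 rad and not ((horizontal distance between vial_a and pocket1 below 0.005 m and z of vial_a in the frame of pocket1 between -0.022 and -0.015 m and angle between each of vial_a, vial_b's own z axis and vertical below 0.15 rad and contact force between each of the arm, the fingers and vial_a below 0.2 N and horizontal distance between vial_b and pocket2 below 0.005 m and z of vial_b in the frame of pocket2 between -0.022 and -0.015 m and contact force between each of the arm, the fingers and vial_b below 0.2 N) or (horizontal distance between vial_b and pocket1 below 0.005 m and z of vial_b in the frame of pocket1 between -0.022 and -0.015 m and angle between each of vial_b, vial_a's own z axis and vertical below 0.15 rad and contact force between each of the arm, the fingers and vial_b below 0.2 N and horizontal distance between vial_a and pocket2 below 0.005 m and z of vial_a in the frame of pocket2 between -0.022 and -0.015 m and contact force between each of the arm, the fingers and vial_a below 0.2 N))).
It fails at once if the lever is pushed through to its lower stop (value of joint read_lever above 0.74 rad).
It fails at once if a bystander is shifted by more than 30 mm (distance of any of tape_roll, marker, notebook, pot from where it was at the start of the episode above 0.03 m).
It also fails if it takes over 72 s, if anything falls off the work surface, if the arm or the gripper's body presses on something with over 40 N, if the wrist force passes 120 N, or if a joint passes its speed limit or range.

### The arm

A 7-joint arm with a two-finger parallel gripper is mounted at the origin on a cart in front of the work surface, level with it; the furniture and walls round the work are solid. World frame = base frame: x ahead of the robot, y to its left, z up, the work surface at z = 0. Lengths are in m, angles in degrees, forces in N, time in s.
With the tool pointing down it reaches from about 0.425 to 0.875 m from the base axis. Payload 4.7 kg.
Tool frame: the origin (TCP) lies on the centre line of the jaws, within the pads' length; the fingertips stand 14 mm ahead of it and the grasp point (between the pads) lies 5 mm behind it; z points along the fingers, y is the line along which they close (so a half turn about z gives the same grasp; the last joint's range is limited). The gripper opens to 87 mm and grips with 3 to 60 N. Pads are 19 mm wide; open, the fingers measure 117 mm over their backs; the gripper's body (75 mm by 190 mm) begins 51 mm behind the grasp point.
Start: joints at [70.25, 18.392, -4.016, 83.108, 1.295, 78.541, -3.26], TCP at [0.228, -0.609, 0.237] pointing down, gripper open.
Joint ranges: [-163.93, 163.93], [-17.29, 119.83], [-79.2, 71.16], [3.27, 140.29], [-89.18, 269.18], [5.43, 117.66], [-154.24, 154.24]. Speed limits (degrees/s): [147.25, 147.25, 180, 180, 180, 180, 180].

### API

Orientations are given as [roll, pitch, yaw] about the fixed x, y, z axes, in that order (R = Rz(yaw) Ry(pitch) Rx(roll)).
In Python, from cell import env gives the robot as it stands.
- The arm moves only by the tool jog_arm, never from a script. Its argument "motion" is a list that holds one entry, the list of rows, each a list of 7 numbers: the shift along the tool's x, y, z in units of 0.1 m (1.0 is 0.1 m), then the turn, a rotation vector about the tool's x, y, z in units of 180 degrees (1.0 is 180 degrees), then the closure, from 0 (fully open) to 1 (shut). A call has 1 to 5 rows; each row is the pose to reach, as a shift and turn from the pose commanded when the call began, along the tool's axes at that moment, turning the shorter way round; what a row does not reach only later rows make up. A row lasts 1/10 s, in which the tool goes at most 50 mm and 8.59 degrees, less where a joint would pass 70% of its speed; a pose out of reach is approached as far as the arm can. A call with a number of a shift or a turn outside -1 to 1 is refused whole. A call with a gripper value outside its range is refused whole. The fingers move at their own pace and stop on an object; "grip_force" is the grip in N (left out, the last holds). Time passes only in rows, so rows that repeat a pose let the fingers close. It gives the time, the measured TCP pose, the force, the opening and the grip force at its end, in the units of the state.
- env.get_obs(): the state, without advancing time (a new reading comes with each control period).
- env.read_camera(name): name is "side" or "top"; returns (picture, depth): 420x560x3 uint8, red, green, blue; 420x560 float32, m along the optical axis (not along the pixel's ray), 0 where there is no reading.
- env.camera_info(name): a dict with "camera_matrix" (3x3 intrinsics, pixels), "origin" and "orientation" of the camera in the world. Camera axes: x right, y down, z forward; pixel columns grow to the right and rows downward; lengths in m; the calibration is good to about 2 mm. A picture is of the moment at which its call begins. camera_info takes no time and is no camera call.
- env.sign_off(): hands the job in; it is judged then, once.
The state is a dict: "time_s": time; "qpos": joint angles; "joint_velocities": joint speeds; "effort": joint torques, N m; "tool_pos": TCP position; "tool_rot": TCP orientation; "force": force on the tool from outside, world axes, zero at the start; "wrist_torque": the same for the moment, N m; "grip_width": finger opening in m; "grasp_force": force on a finger pad.
Only numpy, scipy, OpenCV 4.12 (cv2) and the standard library are available. Lean on these libraries where they do the work, as an engineer would, in place of code of your own. Each camera call takes 0.05 s, during which the arm holds its last target. There are 200 camera calls.

## Working session

There is one attempt and no reset: what is moved stays moved. The work goes in short steps, Python scripts to look and compute and a tool call to move; the robot and the scene stay as the last step left them, time stands still between calls to the robot, and variables do not carry over. Pictures are saved under pics/ and viewed, at most 10 in all, crops included, and the job is handed in when it is done.

Besides the shell and the picture viewer there is one more tool, called by a JSON object that holds its "name" and its "arguments", one argument or row to a line. jog_arm: Moves the arm, as the interface text tells. Shifts and turns lie within -1 to 1; 1 stands for 0.1 m of shift or 180 degrees of turn. Its arguments: {"type":"object","properties":{"motion":{"type":"array","items":{"type":"array","items":{"type":"array","items":{"type":"number"}}}},"grip_force":{"type":"number"}},"required":["motion"]}

```bash
mkdir -p pics; ls; python3 - <<'E'
from cell import env
import cv2,numpy as np
for n in("top","side"):
    p,d=env.read_camera(n); np.savez(f"{n}0.npz",p=p,d=d); cv2.imwrite(f"pics/{n}0.png",p[:,:,::-1]); print(n,env.camera_info(n))
print(env.get_obs())
E
```

```text
pics
top {'camera_matrix': array([[532.44171009,   0.        , 284.88177086],
       [  0.        , 532.44171009, 208.64389536],
       [  0.        ,   0.        ,   1.        ]]), 'origin': array([0.41032763, 0.12367108, 2.05378349]), 'orientation': array([-176.0042865 ,    0.31543178,  -90.46803102])}
side {'camera_matrix': array([[511.04697063,   0.        , 277.87988348],
       [  0.        , 511.04697063, 211.17656219],
       [  0.        ,   0.        ,   1.        ]]), 'origin': array([ 0.36065644, -1.21125429,  0.83075242]), 'orientation': array([-118.77884615,    1.17461962,   -8.26487088])}
{'time_s': 0.1, 'qpos': array([70.24913339, 18.43367332, -4.01605151, 83.16800438,  1.29493237,
       78.54173168, -3.26146581]), 'joint_velocities': array([-0.0614307 , -0.03789646, -0.06215321, -0.12356685,  0.00612685,
        0.07077653,  0.07874591]), 'effort': array([-9.51037255e-04, -4.92570877e+01, -4.05942947e-01, -3.13400567e+01,
       -6.42504310e-02,  3.95492313e-02,  6.44785337e-05]), 'tool_pos': array([ 0.22805136, -0.60817112,  0.23558305]), 'tool_rot': array([-1.79901823e+02,  5.30411300e-03,  2.05594819e+01]), 'force': array([ 0.42598567, -0.36945689,  0.15506052]), 'wrist_torque': array([ 0.01496409,  0.00390941, -0.00284381]), 'grasp_force': 0.0, 'grip_width': 0.08645415773850285}
```

View pics/top0.png

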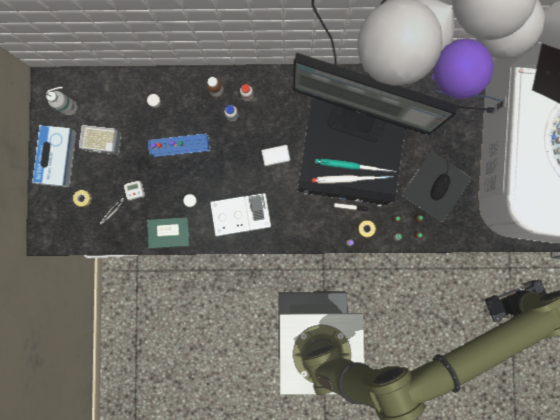

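View pics/side0.png

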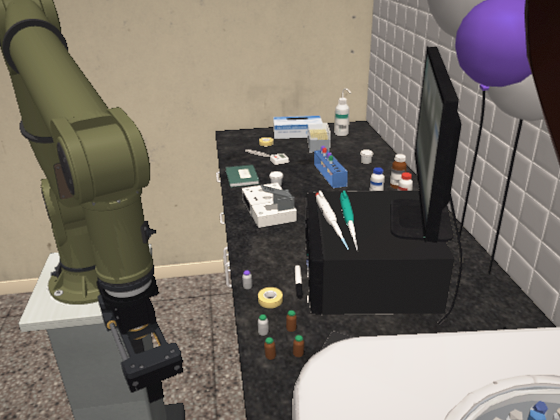

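The top view shows the reader at about (240,214), four green-capped vials at (398–420, 218–237), a purple cap at (350,242) and tape at (367,228). In the side view, one green-capped vial at (263,325) is white and so is the purple-capped one at (247,280). I'll zoom in on these.

```bash
python3 - <<'E'
import cv2,numpy as np
t=np.load("top0.npz")['p'][:,:,::-1];s=np.load("side0.npz")['p'][:,:,::-1]
R=lambda a,w,h:cv2.resize(a,(w,h),interpolation=cv2.INTER_CUBIC)
a=R(t[185:245,200:280],400,300);b=R(t[200:260,340:440],400,300)[:, :400]
c=R(s[175:235,235:315],400,300);d=R(s[260:365,225:325],400,300)
cv2.imwrite("pics/z.png",np.vstack([np.hstack([a,b]),np.hstack([c,d])]))
E
```

```text
(no output)
```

View pics/z.png

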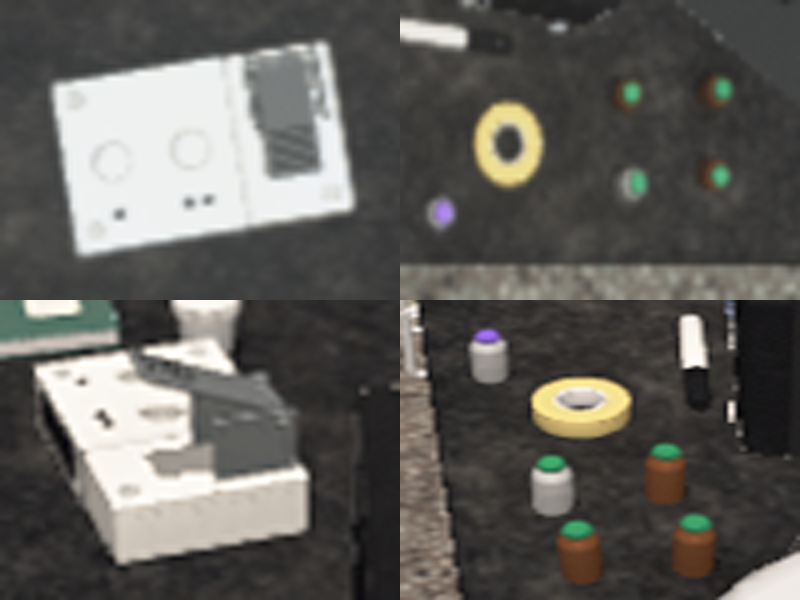

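The crops confirm it. The white vials are the purple-capped one and the lower-left green-capped one, and the other three are brown look-alikes. The pips and pockets can be seen on the reader deck. Next I'll measure.

```bash
cat > h.py <<'E'
import cv2,numpy as np
from scipy.spatial.transform import Rotation as Ro
from cell import env
def cam(n):
    c=env.camera_info(n); return c["camera_matrix"],np.array(c["origin"]),Ro.from_euler('xyz',c["orientation"],degrees=True).as_matrix()
def ray(n,u,v):
    K,o,R=cam(n); return o,R@np.linalg.solve(K,[u,v,1.])
def plane(n,u,v,z):
    o,d=ray(n,u,v); return o+d*(z-o[2])/d[2]
def two(pt,ps):
    o1,d1=ray("top",*pt);o2,d2=ray("side",*ps)
    d1/=np.linalg.norm(d1);d2/=np.linalg.norm(d2)
    s=np.linalg.lstsq(np.c_[d1,-d2],o2-o1,rcond=None)[0]
    a,b=o1+s[0]*d1,o2+s[1]*d2; return (a+b)/2,np.linalg.norm(a-b)
def proj(n,p):
    K,o,R=cam(n); q=K@(R.T@(np.asarray(p)-o)); return q[:2]/q[2]
def cloud(n,d):
    K,o,R=cam(n); v,u=np.indices(d.shape); P=np.stack([u,v,np.ones_like(u)],-1)@np.linalg.inv(K).T*d[...,None]
    return P@R.T+o
def blobs(m,box,amin=3):
    x0,y0,x1,y1=box; k=np.zeros(m.shape,np.uint8); k[y0:y1,x0:x1]=m[y0:y1,x0:x1]
    n,_,st,c=cv2.connectedComponentsWithStats(k); return [(c[i].round(2),st[i,4]) for i in range(1,n) if st[i,4]>=amin]
def load(n): 
    f=np.load(n); return f['p'],f['d']
E
python3 - <<'E'
from h import *
T,td=load("top0.npz");S,sd=load("side0.npz")
hsv=lambda p:cv2.cvtColor(p,cv2.COLOR_RGB2HSV)
pur=lambda h:((h[...,0]>120)&(h[...,0]<150)&(h[...,1]>70)&(h[...,2]>70)).astype(np.uint8)
gr=lambda h:((h[...,0]>60)&(h[...,0]<90)&(h[...,1]>90)&(h[...,2]>70)).astype(np.uint8)
tb=(340,200,440,255);sb=(225,260,325,365)
for nm,f in(("pur",pur),("gr",gr)):
    a=blobs(f(hsv(T)),tb);b=blobs(f(hsv(S)),sb);print(nm,"top",a,"side",b)
    for c,_ in a: print(c,plane("top",*c,.05).round(4))
    for c,_ in b: print(" s",c,plane("side",*c,.05).round(4))
# reader from depth
for n,d in(("top",td),("side",sd)):
    P=cloud(n,d); box={"top":(200,185,280,245),"side":(235,175,315,235)}[n]
    m=np.zeros(d.shape,bool);m[box[1]:box[3],box[0]:box[2]]=1
    Q=P[m]; k=(Q[:,2]>.038)&(Q[:,2]<.052)
    r=cv2.minAreaRect(Q[k][:,:2].astype(np.float32)*1000); print(n,"deck",r,np.median(Q[k][:,2]))
    q=Q[Q[:,2]>.075]; print("lever top",q.mean(0).round(4),len(q),q[:,2].max())
    Pv=P[tb[1]:tb[3],tb[0]:tb[2]] if n=="top" else P[sb[1]:sb[3],sb[0]:sb[2]]
    print("vials zmax",Pv[...,2].max(), "table",np.median(Pv[...,2]))
g=T.min(2)
print("pips top",blobs((g<120).astype(np.uint8),(217,222,247,231),1))
print(g[222:231,217:247])
E
```

```text
pur top [(array([350.5, 242. ]), np.int32(14))] side [(array([246.38, 272.03]), np.int32(29))]
[350.5 242. ] [ 0.4228 -0.1117  0.05  ]
 s [246.38 272.03] [ 0.4206 -0.1141  0.05  ]
gr top [(array([397.2, 218. ]), np.int32(10)), (array([420.5 , 217.29]), np.int32(14)), (array([419.67, 234.75]), np.int32(12)), (array([399.36, 235.91]), np.int32(11))] side [(array([291.16, 312.45]), np.int32(38)), (array([262.41, 316.54]), np.int32(37)), (array([298.56, 337.56]), np.int32(39)), (array([268.74, 339.77]), np.int32(43))]
[397.2 218. ] [ 0.5115 -0.2889  0.05  ]
[420.5  217.29] [ 0.5134 -0.3765  0.05  ]
[419.67 234.75] [ 0.4478 -0.3717  0.05  ]
[399.36 235.91] [ 0.4441 -0.2954  0.05  ]
 s [291.16 312.45] [ 0.5092 -0.2928  0.05  ]
 s [262.41 316.54] [ 0.4413 -0.2958  0.05  ]
 s [298.56 337.56] [ 0.5112 -0.3781  0.05  ]
 s [268.74 339.77] [ 0.446  -0.3741  0.05  ]
top deck ((531.0751342773438, 304.3700256347656), (133.0454864501953, 210.67889404296875), 8.776616096496582) 0.0443419970873169
lever top [0.5473 0.2311 0.2009] 320 2.053783494979384
vials zmax 2.053783494979384 table 0.0003338904246
[... 692 characters left out ...]
239 239 239 239 239 239
  237 204 132 145 215 194 140 185 230 239 239 239]
 [239 239 239 239 239 236 218 213 232 238 239 239 239 239 239 239 239 239
  238 222 177 189 228 233 230 233 237 239 239 239]
 [239 239 239 239 238 213 148 146 220 238 239 239 239 239 239 239 239 239
  239 237 233 234 238 239 239 239 239 239 239 239]
 [239 238 238 238 237 213 151 162 223 238 239 239 239 239 239 239 239 239
  239 239 239 239 239 239 239 239 239 239 239 239]
 [236 227 219 231 238 235 231 231 236 239 239 239 239 239 239 239 239 239
  239 239 239 239 239 239 239 239 239 239 238 237]
 [230 219 217 219 232 238 239 239 239 239 239 239 239 239 239 239 239 239
  239 239 239 239 239 237 237 236 236 235 228 215]]
```

```bash
python3 - <<'E'
from h import *
T,td=load("top0.npz");S,sd=load("side0.npz")
def wc(img,box,base):
    x0,y0,x1,y1=box; g=np.clip(base-img.min(2)[y0:y1,x0:x1].astype(float),0,None); v,u=np.indices(g.shape)
    return np.array([(g*u).sum()/g.sum()+x0,(g*v).sum()/g.sum()+y0])
def ell(img,c,r,thr):
    g=img.min(2);x,y=np.round(c).astype(int)
    k=cv2.inRange(g,0,thr); 
    m=np.zeros_like(k);m[y-r[1]:y+r[1]+1,x-r[0]:x+r[0]+1]=k[y-r[1]:y+r[1]+1,x-r[0]:x+r[0]+1]
    p=cv2.findNonZero(m); return cv2.fitEllipse(cv2.convexHull(p))
p1=wc(T,(221,225,227,231),236);p2=wc(T,(234,222,245,228),236)
A,B=plane("top",*p1,.046),plane("top",*p2,.046);print("pips",p1,p2,A,B,np.linalg.norm(A-B), np.degrees(np.arctan2((A-B)[1],(A-B)[0]))-90)
for c in((222.2,217),(238.4,214.8)):
    for t in (225,233): 
        e=ell(T,c,(6,6),t); print(e,plane("top",*e[0],.045).round(4))
yaw=np.radians(8.8);R=np.array([[np.cos(yaw),-np.sin(yaw)],[np.sin(yaw),np.cos(yaw)]])
C=np.array([.5311,.3044])
for n,q in(("P1",(0,.07)),("P2",(0,.01)),("pip1",(-.04,.07)),("pip2",(-.04,.01)),("pad",(-.025,-.07))):print(n,C+R@q, proj("side",[*(C+R@q),.045]))
P=cloud("top",td)
Q=P[185:245,200:280].reshape(-1,3);q=(Q[:,:2]-C)@R
k=(Q[:,2]>.07)&(abs(q[:,1]+.07)<.012)&(abs(q[:,0])<.08)
for x in np.arange(-.06,.07,.01):
    j=k&(abs(q[:,0]-x)<.005); print(round(x,3),np.median(Q[j,2]) if j.any() else None,end=' ')
P=cloud("side",sd); Q=P[170:235,235:315].reshape(-1,3);k=(Q[:,2]>.042)&(Q[:,2]<.0475)
q=(Q[:,:2]-C)@R; k&=(abs(q)<.13).all(1); print("\nside deck ext",np.percentile(q[k],[0.5,99.5],axis=0))
g=S.min(2)
print(S.min(2)[185:215,240:275:1].tolist().__str__().replace("], [","\n"))
E
```

```text
pips [223.43008475 227.38983051] [239.15062288 224.81993205] [0.48174218 0.36602659 0.046     ] [0.49094465 0.30666075 0.046     ] 0.060074855669362666 8.81145756384393
((221.62704467773438, 216.55484008789062), (7.195746421813965, 7.780357360839844), 53.66653823852539) [0.5228 0.373  0.045 ]
((221.8489532470703, 216.98719787597656), (8.317943572998047, 8.884440422058105), 54.78145980834961) [0.5212 0.3721 0.045 ]
((237.26492309570312, 213.95848083496094), (6.885462760925293, 8.554272651672363), 14.175124168395996) [0.5321 0.3138 0.045 ]
((237.49681091308594, 214.44825744628906), (8.55728530883789, 8.92410945892334), 92.14290618896484) [0.5303 0.3129 0.045 ]
P1 [0.52039099 0.37357599] [262.43017144 189.19026588]
P2 [0.52957014 0.31428228] [267.19846834 196.64214087]
pip1 [0.48086186 0.36745655] [251.2660144  190.90319469]
pip2 [0.49004101 0.30816285] [255.73317221 198.44861246]
pad [0.5171033  0.23139937] [266.59186551 208.49673576]
-0.06 None -0.05 None -0.04 0.11907486541322287 -0.03 0.12306046408405624 -0.02 0.11984843416978563 -0.01 0.1162297859026944 0.0 0.10979169969793467 0.01
[... 4479 characters left out ...]
223, 193, 193, 192, 191, 236, 249, 247, 247
42, 43, 45, 48, 46, 43, 42, 42, 59, 101, 138, 126, 131, 139, 170, 229, 242, 242, 242, 235, 234, 236, 238, 242, 243, 244, 245, 246, 247, 247, 246, 245, 243, 244, 243
35, 35, 41, 48, 48, 43, 39, 41, 36, 98, 140, 122, 128, 141, 135, 201, 239, 244, 231, 193, 184, 200, 207, 235, 244, 243, 243, 243, 243, 243, 243, 243, 243, 245, 246
45, 47, 42, 39, 36, 36, 38, 41, 38, 55, 115, 111, 125, 142, 140, 152, 223, 243, 224, 187, 192, 195, 195, 235, 245, 244, 244, 245, 245, 245, 243, 242, 241, 242, 243
51, 51, 46, 41, 39, 37, 39, 44, 45, 42, 77, 95, 127, 141, 141, 135, 191, 237, 246, 224, 221, 226, 243, 249, 247, 246, 239, 241, 243, 240, 235, 228, 221, 208, 194]]
```

```bash
cat > nxt.py <<'E'
import sys; from h import *
def delta(t,yaw=98.8):
    s=env.get_obs(); R=Ro.from_euler('xyz',s["tool_rot"],degrees=True); G=Ro.from_euler('xyz',[180,0,yaw],degrees=True)
    print("pos",s["tool_pos"].round(4),s["tool_rot"].round(2),"t",s["time_s"],"F",s["force"].round(1),"w",s["grip_width"])
    print("shift u",(R.inv().apply(np.array(t)-s["tool_pos"])/.1).round(3),"turn u",((R.inv()*G).as_rotvec()/np.pi).round(4))
if __name__=="__main__": delta([float(a) for a in sys.argv[1:4]])
E
python3 - <<'E'
from h import *
for p in((250.9,190.7),(255.3,197.9)):print(plane("side",*p,.046))
print(two((350.5,242),(246.38,272.03)),two((399.36,235.91),(262.41,316.54)),two((223.43,227.39),(250.9,190.7)))
E
```

```text
[0.47961852 0.36724713 0.046     ]
[0.48886896 0.31048706 0.046     ]
(array([ 0.42176252, -0.11185992,  0.04837354]), np.float64(0.002034350089256243)) (array([ 0.44273433, -0.29541549,  0.04961388]), np.float64(0.0027163866873860386)) (array([0.48062482, 0.3660168 , 0.04660909]), np.float64(0.002192907113550346))
```

{"name": "jog_arm", "arguments": {
  "motion": [
    [[0.5, -0.35, 0, 0, 0, -0.045, 0.4], [1, -0.7, 0, 0, 0, -0.09, 0.4], [1, -0.7, 0, 0, 0, -0.135, 0.4], [1, -0.7, 0, 0, 0, -0.18, 0.4], [1, -0.7, 0, 0, 0, -0.22, 0.4]]
  ],
  "grip_force": 10
}}

```text
time_s: 0.6
tool_pos: [0.2982, -0.5067, 0.2364]
tool_rot: [-180.0, -0.0, 60.6]
force: [-0.5, -0.3, -0.4]
grip_width: 0.0568
grasp_force: 0.0
```

```bash
python3 nxt.py .4427 -.2956 .12
```

```text
pos [ 0.2982 -0.5067  0.2364] [-179.97   -0.     60.62] t 0.6 F [-0.5 -0.3 -0.4] w 0.05675864468718108
shift u [2.549 0.224 1.164] turn u [-1.000e-04 -1.000e-04 -2.121e-01]
```

{"name": "jog_arm", "arguments": {
  "motion": [
    [[0.5, 0.1, 0, 0, 0, -0.045, 0.4], [1, 0.22, 0, 0, 0, -0.09, 0.4], [1, 0.22, 0, 0, 0, -0.135, 0.4], [1, 0.22, 0, 0, 0, -0.18, 0.4], [1, 0.22, 0, 0, 0, -0.212, 0.4]]
  ]
}}

```text
time_s: 1.1
tool_pos: [0.3663, -0.4315, 0.2361]
tool_rot: [-180.0, -0.0, 98.7]
force: [-0.8, 0.0, 0.2]
grip_width: 0.0522
grasp_force: 0.0
```

```bash
python3 nxt.py .4427 -.2956 .12
```

```text
pos [ 0.3663 -0.4315  0.2361] [-1.7996e+02 -3.0000e-02  9.8680e+01] t 1.1 F [-0.8  0.   0.2] w 0.052163270627059825
shift u [1.227 0.961 1.161] turn u [-0.0002 -0.0002 -0.0006]
```

{"name": "jog_arm", "arguments": {
  "motion": [
    [[0.4, 0.3, 0, 0, 0, 0, 0.4], [0.8, 0.6, 0.1, 0, 0, 0, 0.4], [1, 0.96, 0.3, 0, 0, 0, 0.4], [1, 0.96, 0.5, 0, 0, 0, 0.4], [1, 0.96, 0.5, 0, 0, 0, 0.4]]
  ]
}}

```text
time_s: 1.6
tool_pos: [0.4456, -0.317, 0.1835]
tool_rot: [-179.8, -0.2, 98.5]
force: [-0.6, -0.9, 0.1]
grip_width: 0.0525
grasp_force: 0.0
```

{"name": "jog_arm", "arguments": {
  "motion": [
    [[0.23, 0, 0.2, 0, 0, 0, 0.4], [0.23, 0, 0.4, 0, 0, 0, 0.4], [0.23, 0, 0.66, 0, 0, 0, 0.4], [0.23, 0, 0.66, 0, 0, 0, 0.4], [0.23, 0, 0.66, 0, 0, 0, 0.4]]
  ]
}}

```text
time_s: 2.1
tool_pos: [0.4429, -0.2977, 0.1213]
tool_rot: [-180.0, 0.0, 98.2]
force: [0.1, -0.3, 0.9]
grip_width: 0.0518
grasp_force: 0.0
```

```bash
python3 nxt.py .4427 -.2956 .036; python3 - <<'E'
from h import *
p,d=env.read_camera("side"); t,_=env.read_camera("top")
cv2.imwrite("pics/a.png",np.hstack([cv2.resize(p[230:370,210:350,::-1],(400,400)),cv2.resize(t[180:260,350:430,::-1],(400,400))]))
E
```

```text
pos [ 0.4429 -0.2977  0.1213] [-1.7999e+02  1.0000e-02  9.8210e+01] t 2.1 F [ 0.1 -0.3  0.9] w 0.051803473898772524
shift u [0.021 0.002 0.853] turn u [-0.0001  0.0001 -0.0033]
```

View pics/a.png

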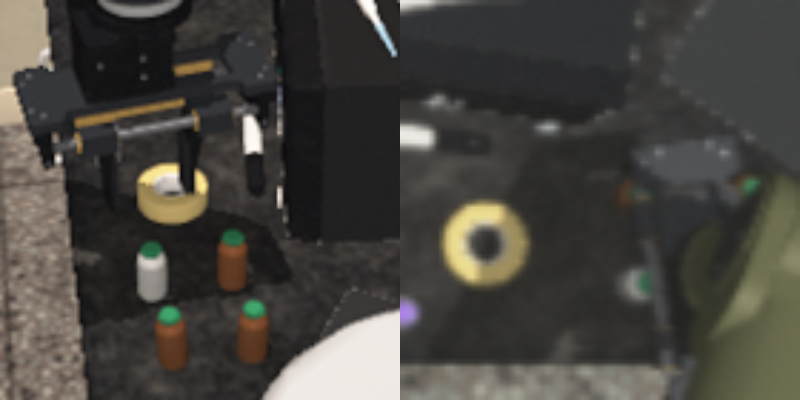

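The crop shows the gripper above the white vial at about (398,237) in the top view, with clear space around it and the computer case well away. Going down now.

{"name": "jog_arm", "arguments": {
  "motion": [
    [[0.02, 0, 0.2, 0, 0, -0.003, 0.4], [0.02, 0, 0.4, 0, 0, -0.003, 0.4], [0.02, 0, 0.6, 0, 0, -0.003, 0.4], [0.02, 0, 0.75, 0, 0, -0.003, 0.4], [0.02, 0, 0.85, 0, 0, -0.003, 0.4]]
  ]
}}

```text
time_s: 2.7
tool_pos: [0.4432, -0.295, 0.0353]
tool_rot: [180.0, 0.0, 98.8]
force: [0.4, -0.4, 0.3]
grip_width: 0.0526
grasp_force: 0.0
```

{"name": "jog_arm", "arguments": {
  "motion": [
    [[0, 0, 0, 0, 0, 0, 0.5], [0, 0, 0, 0, 0, 0, 0.8], [0, 0, 0, 0, 0, 0, 0.9], [0, 0, 0, 0, 0, 0, 0.9], [0, 0, 0, 0, 0, 0, 0.9]]
  ]
}}

```text
time_s: 3.2
tool_pos: [0.4435, -0.295, 0.0362]
tool_rot: [180.0, 0.1, 98.9]
force: [-0.2, 0.0, 1.4]
grip_width: 0.0229
grasp_force: 10.0
```

```bash
python3 nxt.py .5202 .3727 .063
```

```text
pos [ 0.4435 -0.295   0.0362] [1.7995e+02 6.0000e-02 9.8850e+01] t 3.2 F [-0.2  0.   1.4] w 0.022930128550943733
shift u [ 6.479  1.786 -0.273] turn u [0.0003 0.0003 0.0003]
```

{"name": "jog_arm", "arguments": {
  "motion": [
    [[0, 0, -0.2, 0, 0, 0, 0.9], [0, 0, -0.5, 0, 0, 0, 0.9], [0, 0, -0.8, 0, 0, 0, 0.9], [0, 0, -1, 0, 0, 0, 0.9], [0, 0, -1, 0, 0, 0, 0.9]]
  ]
}}

```text
time_s: 3.7
tool_pos: [0.445, -0.2958, 0.139]
tool_rot: [179.8, 0.3, 98.9]
force: [0.2, -0.9, -0.6]
grip_width: 0.023
grasp_force: 10.0
```

{"name": "jog_arm", "arguments": {
  "motion": [
    [[0.2, 0.05, -0.3, 0, 0, 0, 0.9], [0.5, 0.1, -0.6, 0, 0, 0, 0.9], [0.8, 0.16, -0.8, 0, 0, 0, 0.9], [1, 0.2, -0.9, 0, 0, 0, 0.9], [1, 0.2, -0.9, 0, 0, 0, 0.9]]
  ]
}}

```text
time_s: 4.2
tool_pos: [0.4484, -0.1898, 0.2263]
tool_rot: [179.9, 0.1, 99.1]
force: [-0.1, 0.4, -0.8]
grip_width: 0.023
grasp_force: 10.0
```

{"name": "jog_arm", "arguments": {
  "motion": [
    [[0.3, 0.06, 0, 0, 0, 0, 0.9], [0.6, 0.14, 0, 0, 0, 0, 0.9], [0.9, 0.2, 0, 0, 0, 0, 0.9], [1, 0.22, 0, 0, 0, 0, 0.9]]
  ]
}}

```text
time_s: 4.6
tool_pos: [0.4532, -0.0883, 0.2241]
tool_rot: [-179.9, -0.1, 99.0]
force: [0.3, -0.2, -0.3]
grip_width: 0.0224
grasp_force: 10.0
```

{"name": "jog_arm", "arguments": {
  "motion": [
    [[0.3, 0.06, 0, 0, 0, 0, 0.9], [0.6, 0.14, 0, 0, 0, 0, 0.9], [0.9, 0.2, 0, 0, 0, 0, 0.9], [1, 0.22, 0, 0, 0, 0, 0.9]]
  ]
}}

```text
time_s: 5.0
tool_pos: [0.4599, 0.0133, 0.2247]
tool_rot: [-180.0, -0.0, 99.0]
force: [-0.4, -0.2, -0.3]
grip_width: 0.023
grasp_force: 10.0
```

{"name": "jog_arm", "arguments": {
  "motion": [
    [[0.3, 0.1, 0, 0, 0, 0, 0.9], [0.6, 0.2, 0, 0, 0, 0, 0.9], [0.9, 0.3, 0, 0, 0, 0, 0.9], [1, 0.3, 0, 0, 0, 0, 0.9]]
  ]
}}

```text
time_s: 5.4
tool_pos: [0.4748, 0.1165, 0.2249]
tool_rot: [-180.0, -0.1, 99.0]
force: [0.4, 0.3, -0.2]
grip_width: 0.0228
grasp_force: 10.0
```

{"name": "jog_arm", "arguments": {
  "motion": [
    [[0.3, 0.1, 0, 0, 0, 0, 0.9], [0.6, 0.2, 0, 0, 0, 0, 0.9], [0.9, 0.3, 0, 0, 0, 0, 0.9], [1, 0.36, 0, 0, 0, 0, 0.9]]
  ]
}}

```text
time_s: 5.8
tool_pos: [0.4947, 0.2205, 0.2247]
tool_rot: [-179.9, -0.0, 99.0]
force: [-0.0, -0.2, -0.2]
grip_width: 0.023
grasp_force: 10.0
```

{"name": "jog_arm", "arguments": {
  "motion": [
    [[0.3, 0.1, 0, 0, 0, 0, 0.9], [0.6, 0.2, 0, 0, 0, 0, 0.9], [0.9, 0.3, 0, 0, 0, 0, 0.9], [1, 0.36, 0, 0, 0, 0, 0.9], [1, 0.36, 0, 0, 0, 0, 0.9]]
  ]
}}

```text
time_s: 6.3
tool_pos: [0.5152, 0.3235, 0.2243]
tool_rot: [-179.9, 0.0, 98.9]
force: [-0.7, 0.6, -1.1]
grip_width: 0.0229
grasp_force: 10.0
```

```bash
python3 nxt.py .5202 .3727 .1
```

```text
pos [0.5152 0.3235 0.2243] [-1.799e+02  2.000e-02  9.891e+01] t 6.3 F [-0.7  0.6 -1.1] w 0.022911576335017208
shift u [0.479 0.128 1.242] turn u [-0.0006  0.0001  0.0006]
```

{"name": "jog_arm", "arguments": {
  "motion": [
    [[0.25, 0.06, 0.2, 0, 0, 0, 0.9], [0.48, 0.13, 0.5, 0, 0, 0, 0.9], [0.48, 0.13, 0.8, 0, 0, 0, 0.9], [0.48, 0.13, 1, 0, 0, 0, 0.9], [0.48, 0.13, 1, 0, 0, 0, 0.9]]
  ]
}}

```text
time_s: 6.8
tool_pos: [0.5198, 0.3685, 0.1216]
tool_rot: [-179.7, 0.3, 98.7]
force: [0.8, -0.5, -0.5]
grip_width: 0.0228
grasp_force: 10.0
```

```bash
python3 nxt.py .5202 .3727 .085; python3 - <<'E'
from h import *
for n in("side","top"):
    p,d=env.read_camera(n); np.savez(n+"1.npz",p=p,d=d)
p=load("side1.npz")[0];t=load("top1.npz")[0]
cv2.imwrite("pics/b.png",np.hstack([cv2.resize(p[140:220,220:300,::-1],(400,400),interpolation=2),cv2.resize(t[180:240,200:260,::-1],(400,400),interpolation=2)]))
E
```

```text
pos [0.5198 0.3685 0.1216] [-179.68    0.31   98.72] t 6.8 F [ 0.8 -0.5 -0.5] w 0.022846407966402874
shift u [0.043 0.012 0.366] turn u [-0.0018  0.0017 -0.0004]
```

View pics/b.png

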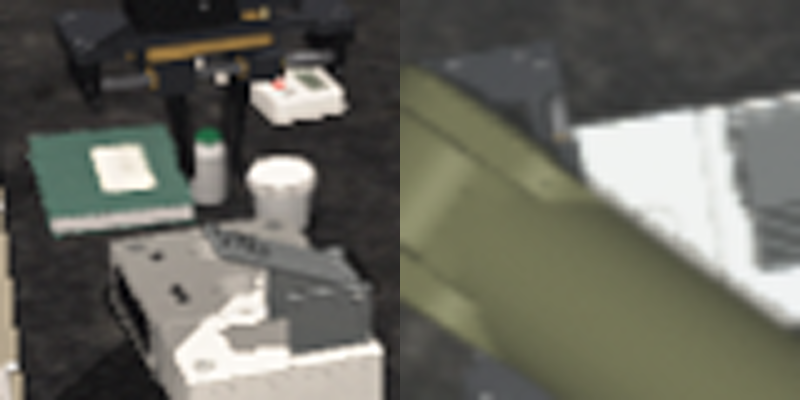

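The side crop shows the green-capped vial hanging upright between the fingers above the deck at about (262,172). The arm hides pocket 1 from the top camera. I'll measure where the cap sits relative to the pocket in the side view.

```bash
cat > cap.py <<'E'
from h import *
def wcol(p,box,which):
    x0,y0,x1,y1=box; h=cv2.cvtColor(p,cv2.COLOR_RGB2HSV)[y0:y1,x0:x1].astype(float)
    lo,hi=(60,90) if which=="g" else (118,152)
    w=np.where((h[...,0]>lo)&(h[...,0]<hi)&(h[...,1]>90),1.,0); v,u=np.indices(w.shape)
    return np.array([(w*u).sum(),(w*v).sum()])/w.sum()+[x0,y0],w.sum()
E
python3 - <<'E'
from cap import *
p=load("side1.npz")[0]; s=env.get_obs()
c,n=wcol(p,(255,160,268,172),"g"); print(c,n)
q=plane("side",*c,s["tool_pos"][2]+.013); print("cap",q, "tcp",s["tool_pos"])
# sanity: same measure before grasp
c0,n0=wcol(load("side0.npz")[0],(255,310,270,323),"g"); print(c0,n0,plane("side",*c0,.049))
# vial body columns -> axis
g=p.min(2).astype(int)
print(g[166:182,254:272])
E
```

```text
[261.30769231 166.30769231] 13.0
cap [0.51799736 0.35745635 0.13863584] tcp [0.52119839 0.37106799 0.12563584]
[262.40540541 316.54054054] 37.0 [ 0.44142793 -0.29465856  0.049     ]
[[ 36  19  20  26  35  37  37  36  37  35  27  24  32  25  25  39  42  44]
 [ 50  17  17  24  35  44  40  35  37  39  30  24  33  23  32  42  42  42]
 [ 65  31  13  24  42 112 109  79  84 114  83  31  26  23  33  41  42  41]
 [ 76  40  15  20  53 170 186 167 166 184 136  53  28  21  37  46  45  42]
 [ 76  40  13  19  43 173 210 210 202 191 138  62  25  21  37  48  47  42]
 [ 85  49  11  20  35 147 182 183 174 159 117  56  24  22  34  46  43  80]
 [ 88  52  12  17  26 127 155 152 144 137 106  56  26  21  29  37  76 175]
 [ 91  58  20  16  20 129 157 154 148 140 111  60  28  23  27  43 166 242]
 [ 91  78  46  19  19 126 155 154 149 140 113  65  33  28  29 102 234 249]
 [ 91  92  72  37  62 129 151 152 146 138 112  67  40  40  34 148 230 243]
 [ 89  90  87  65 112 144 150 150 144 136 111  66  42  45  39 115 184 220]
 [ 90  90  89  89 123 140 146 146 141 133 108  63  42  43  43  80 149 175]
 [ 89  89  89 101 130 140 145 145 139 131 106  61  36  40  47  43 108 159]
 [ 85  86  85  83 116 136 145 147 142 129  98  53  34  38  41  40  68 131]
 [ 87  90 100 107  91 101 118 123 119 104  64  34  37  36  38  38  64 124]
 [140 140 152 160 107  36  35  42  40  39  38  38  41  43  44  39  56 121]]
```

{"name": "jog_arm", "arguments": {
  "motion": [
    [[0, 0, 0.2, 0, 0, 0, 0.9], [0, 0, 0.35, 0, 0, 0, 0.9], [0, 0, 0.35, 0, 0, 0, 0.9], [0, 0, 0.35, 0, 0, 0, 0.9], [0, 0, 0.35, 0, 0, 0, 0.9]]
  ]
}}

```text
time_s: 7.4
tool_pos: [0.5206, 0.3736, 0.0917]
tool_rot: [179.9, -0.0, 98.9]
force: [0.1, -0.0, -0.1]
grip_width: 0.0227
grasp_force: 10.0
```

```bash
python3 - <<'E'
from cap import *
s=env.get_obs();p,d=env.read_camera("side"); np.savez("side2.npz",p=p,d=d); s2=env.get_obs()
print(s["tool_pos"],s2["tool_pos"],s2["tool_rot"],s2["force"])
T=s2["tool_pos"]
c,n=wcol(p,(250,165,275,190),"g"); print(c,n)
for dz in(.013,): print("cap",plane("side",*c,T[2]+dz),"expected px for true-tcp",proj("side",T+[0,0,dz]))
import nxt; nxt.delta([.5202,.3727,.063])
cv2.imwrite("pics/c.png",cv2.resize(p[160:220,220:300,::-1],(800,600),interpolation=2))
E
```

```text
[0.52064327 0.37360598 0.09165053] [0.52061639 0.37366602 0.09162214] [ 1.79914025e+02 -3.50176329e-02  9.88570559e+01] [ 0.46557614  0.94240376 -0.81571058]
[261.5        173.83333333] 12.0
cap [0.51903041 0.37128927 0.10462214] expected px for true-tcp [261.88061582 173.511252  ]
pos [0.5206 0.3737 0.0916] [ 1.7991e+02 -4.0000e-02  9.8860e+01] t 7.45 F [ 0.5  0.9 -0.8] w 0.02316096375920273
shift u [-0.009 -0.006  0.286] turn u [ 0.0005 -0.0002  0.0003]
```

View pics/c.png

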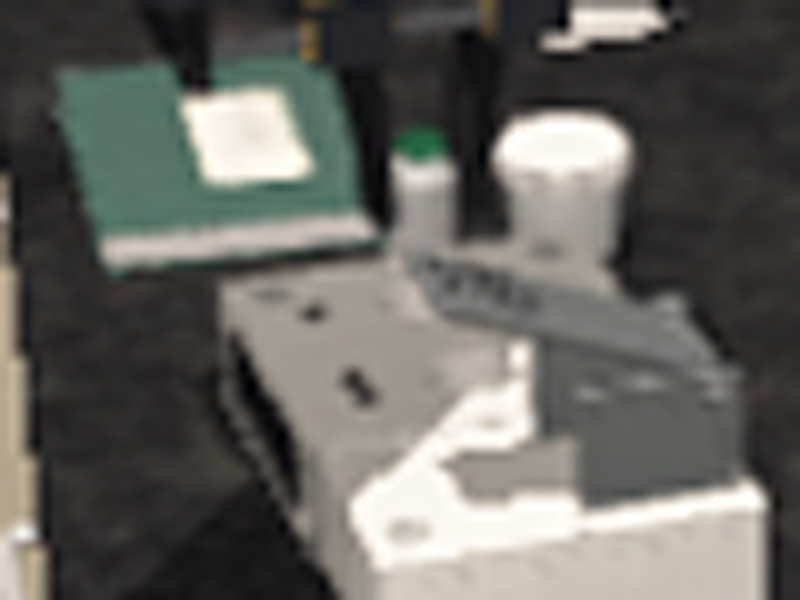

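The side crop shows the vial hanging upright just above the pocket-1 area at about (262,183). It lines up with the measured pocket in x, and the y estimates agree to within 1–2 mm. Lowering with small steps.

{"name": "jog_arm", "arguments": {
  "motion": [
    [[-0.01, 0, 0.06, 0, 0, 0, 0.9], [-0.01, 0, 0.1, 0, 0, 0, 0.9], [-0.01, 0, 0.13, 0, 0, 0, 0.9], [-0.01, 0, 0.15, 0, 0, 0, 0.9], [-0.01, 0, 0.15, 0, 0, 0, 0.9]]
  ]
}}

```text
time_s: 7.95
tool_pos: [0.5203, 0.3719, 0.075]
tool_rot: [-180.0, 0.0, 98.9]
force: [-0.4, -0.5, -0.4]
grip_width: 0.023
grasp_force: 9.9
```

```bash
python3 nxt.py .5203 .3727 .063
```

```text
pos [0.5203 0.3719 0.075 ] [-1.7997e+02  3.0000e-02  9.8850e+01] t 7.95 F [-0.4 -0.5 -0.4] w 0.022965473902404537
shift u [0.008 0.002 0.12 ] turn u [-0.0002  0.0002  0.0003]
```

{"name": "jog_arm", "arguments": {
  "motion": [
    [[0, 0, 0.05, 0, 0, 0, 0.9], [0, 0, 0.09, 0, 0, 0, 0.9], [0, 0, 0.11, 0, 0, 0, 0.9], [0, 0, 0.11, 0, 0, 0, 0.9], [0, 0, 0.11, 0, 0, 0, 0.9]]
  ]
}}

```text
time_s: 8.45
tool_pos: [0.5201, 0.3721, 0.0643]
tool_rot: [-180.0, 0.0, 98.9]
force: [0.2, -0.8, -0.9]
grip_width: 0.0227
grasp_force: 9.9
```

```bash
python3 nxt.py .5203 .3727 .063
```

```text
pos [0.5201 0.3721 0.0643] [-1.7997e+02  2.0000e-02  9.8860e+01] t 8.45 F [ 0.2 -0.8 -0.9] w 0.022676078193215883
shift u [0.006 0.003 0.013] turn u [-0.0001  0.0001  0.0003]
```

Now open gently, then lift.

{"name": "jog_arm", "arguments": {
  "motion": [
    [[0, 0, 0, 0, 0, 0, 0.7], [0, 0, 0, 0, 0, 0, 0.65], [0, 0, 0, 0, 0, 0, 0.55], [0, 0, 0, 0, 0, 0, 0.5], [0, 0, 0, 0, 0, 0, 0.5]]
  ]
}}

```text
time_s: 8.95
tool_pos: [0.5202, 0.3723, 0.0646]
tool_rot: [180.0, -0.0, 98.9]
force: [0.4, -0.7, 0.3]
grip_width: 0.0418
grasp_force: 0.0
```

{"name": "jog_arm", "arguments": {
  "motion": [
    [[0, 0, -0.1, 0, 0, 0, 0.5], [0, 0, -0.3, 0, 0, 0, 0.5], [0, 0, -0.6, 0, 0, 0, 0.5], [0, 0, -0.9, 0, 0, 0, 0.5], [0, 0, -1, 0, 0, 0, 0.5]]
  ]
}}

```text
time_s: 9.45
tool_pos: [0.5214, 0.3739, 0.1687]
tool_rot: [179.7, -0.1, 98.9]
force: [-0.5, 0.5, -0.2]
grip_width: 0.0432
grasp_force: 0.0
```

{"name": "jog_arm", "arguments": {
  "motion": [
    [[-0.3, -0.1, -0.3, 0, 0, 0, 0.4], [-0.6, -0.2, -0.6, 0, 0, 0, 0.4], [-0.9, -0.3, -0.6, 0, 0, 0, 0.4], [-1, -0.36, -0.6, 0, 0, 0, 0.4]]
  ]
}}

```text
time_s: 9.85
tool_pos: [0.5009, 0.2645, 0.2251]
tool_rot: [179.9, 0.2, 98.6]
force: [0.0, 0.2, -0.7]
grip_width: 0.0519
grasp_force: 0.0
```

{"name": "jog_arm", "arguments": {
  "motion": [
    [[-0.3, -0.1, 0, 0, 0, 0, 0.4], [-0.6, -0.2, 0, 0, 0, 0, 0.4], [-0.9, -0.3, 0, 0, 0, 0, 0.4], [-1, -0.36, 0, 0, 0, 0, 0.4]]
  ]
}}

```text
time_s: 10.25
tool_pos: [0.4798, 0.1596, 0.224]
tool_rot: [-179.9, 0.2, 98.6]
force: [0.8, 0.7, -0.2]
grip_width: 0.0519
grasp_force: 0.0
```

{"name": "jog_arm", "arguments": {
  "motion": [
    [[-0.3, -0.1, 0, 0, 0, 0, 0.4], [-0.6, -0.2, 0, 0, 0, 0, 0.4], [-0.9, -0.3, 0, 0, 0, 0, 0.4], [-1, -0.34, 0, 0, 0, 0, 0.4]]
  ]
}}

```text
time_s: 10.65
tool_pos: [0.4611, 0.0559, 0.2242]
tool_rot: [-180.0, 0.1, 98.6]
force: [-0.8, 0.0, -0.4]
grip_width: 0.0521
grasp_force: 0.0
```

{"name": "jog_arm", "arguments": {
  "motion": [
    [[-0.3, -0.1, 0, 0, 0, 0, 0.4], [-0.6, -0.2, 0, 0, 0, 0, 0.4], [-0.9, -0.3, 0, 0, 0, 0, 0.4], [-1, -0.34, 0, 0, 0, 0, 0.4]]
  ]
}}

```text
time_s: 11.05
tool_pos: [0.4429, -0.047, 0.2243]
tool_rot: [-180.0, 0.0, 98.7]
force: [0.4, -0.2, -0.2]
grip_width: 0.0524
grasp_force: 0.0
```

```bash
python3 nxt.py .4218 -.1125 .12; python3 - <<'E'
from cap import *
for n in("side","top"):
    p,d=env.read_camera(n); np.savez(n+"3.npz",p=p,d=d)
p=load("side3.npz")[0];t=load("top3.npz")[0]
c,n=wcol(p,(250,160,275,195),"g");print(c,n,plane("side",*c,.076))
ct,n=wcol(t,(210,205,235,230),"g");print(ct,n,plane("top",*ct,.077)); print(two(ct,c))
E
```

```text
pos [ 0.4429 -0.047   0.2243] [-1.7996e+02  4.0000e-02  9.8660e+01] t 11.05 F [ 0.4 -0.2 -0.2] w 0.052370905665619596
shift u [-0.615 -0.307  1.043] turn u [-0.0002  0.0002 -0.0008]
[nan nan] 0.0 [nan nan nan]
[221.         216.71428571] 7.0 [0.52043187 0.37132605 0.077     ]
 ** On entry to DLASCL parameter number  4 had an illegal value
 ** On entry to DLASCL parameter number  4 had an illegal value
 ** On entry to DLASCL parameter number  4 had an illegal value
 ** On entry to DLASCL parameter number  4 had an illegal value
 ** On entry to DLASCL parameter number  5 had an illegal value
 ** On entry to DLASCL parameter number  4 had an illegal valuecap.py:6: RuntimeWarning: invalid value encountered in divide
  return np.array([(w*u).sum(),(w*v).sum()])/w.sum()+[x0,y0],w.sum()
Traceback (most recent call last):
  File "h.py", line 13, in two
    s=np.linalg.lstsq(np.c_[d1,-d2],o2-o1,rcond=None)[0]
      ~~~~~~~~~~~~~~~^^^^^^^^^^^^^^^^^^^^^^^^^^^^^^^^
numpy.linalg.LinAlgError: SVD did not converge in Linear Least Squares
```

{"name": "jog_arm", "arguments": {
  "motion": [
    [[-0.3, -0.15, 0.1, 0, 0, 0, 0.4], [-0.6, -0.3, 0.4, 0, 0, 0, 0.4], [-0.62, -0.31, 0.7, 0, 0, 0, 0.4], [-0.62, -0.31, 0.9, 0, 0, 0, 0.4], [-0.62, -0.31, 0.9, 0, 0, 0, 0.4]]
  ]
}}

```text
time_s: 11.65
tool_pos: [0.421, -0.1079, 0.1321]
tool_rot: [-179.8, -0.2, 99.0]
force: [0.1, -0.3, -0.5]
grip_width: 0.0526
grasp_force: 0.0
```

```bash
python3 - <<'E'
from h import *
t,d=load("top3.npz");P=cloud("top",d); print(P[214:220,218:225,2].round(3))
p,d=env.read_camera("side"); cv2.imwrite("pics/d.png",np.hstack([cv2.resize(p[160:220,220:300,::-1],(400,300),interpolation=2),cv2.resize(p[220:310,210:330,::-1],(400,300))]))
import nxt; nxt.delta([.4218,-.1125,.036])
E
```

```text
[[0.052 0.042 0.06  0.067 0.075 0.034 0.047]
 [0.046 0.072 0.084 0.074 0.062 0.065 0.033]
 [0.066 0.076 0.07  0.073 0.073 0.062 0.055]
 [0.063 0.072 0.085 0.075 0.074 0.069 0.064]
 [0.059 0.076 0.076 0.069 0.068 0.061 0.053]
 [0.039 0.066 0.069 0.075 0.07  0.07  0.038]]
pos [ 0.4223 -0.1083  0.1338] [-1.799e+02 -1.300e-01  9.903e+01] t 11.7 F [-0.5  0.1  0.8] w 0.0523241939797649
shift u [-0.043 -0.01   0.978] turn u [-0.0005 -0.0007  0.0013]
```

View pics/d.png

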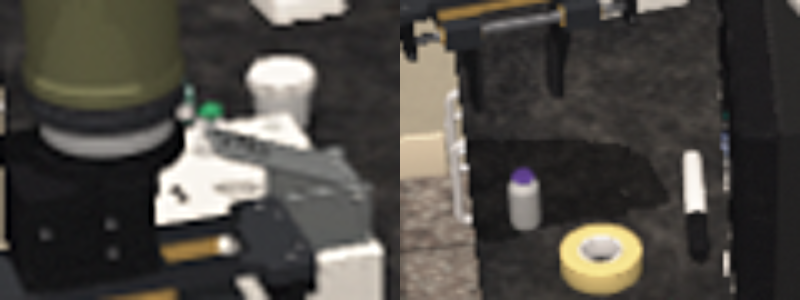

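The crops show the green cap sitting low at pocket 1, about (262,182), with depth giving roughly 75 mm, so it is seated. The purple vial stands alone at about (247,280). Going down on it.

{"name": "jog_arm", "arguments": {
  "motion": [
    [[-0.04, -0.01, 0.2, 0, 0, 0, 0.4], [-0.04, -0.01, 0.45, 0, 0, 0, 0.4], [-0.04, -0.01, 0.7, 0, 0, 0, 0.4], [-0.04, -0.01, 0.9, 0, 0, 0, 0.4], [-0.04, -0.01, 0.97, 0, 0, 0, 0.4]]
  ]
}}

```text
time_s: 12.2
tool_pos: [0.4225, -0.1134, 0.0373]
tool_rot: [-180.0, -0.1, 99.0]
force: [0.4, 0.7, -0.1]
grip_width: 0.0521
grasp_force: 0.0
```

```bash
python3 nxt.py .4218 -.1125 .036
```

```text
pos [ 0.4225 -0.1134  0.0373] [-1.7999e+02 -5.0000e-02  9.8960e+01] t 12.2 F [ 0.4  0.7 -0.1] w 0.052074251357140625
shift u [ 0.01  -0.006  0.013] turn u [-0.0001 -0.0003  0.0009]
```

{"name": "jog_arm", "arguments": {
  "motion": [
    [[0.01, 0, 0.01, 0, 0, 0, 0.4], [0.01, 0, 0.01, 0, 0, 0, 0.6], [0.01, 0, 0.01, 0, 0, 0, 0.9], [0.01, 0, 0.01, 0, 0, 0, 0.9], [0.01, 0, 0.01, 0, 0, 0, 0.9]]
  ]
}}

```text
time_s: 12.7
tool_pos: [0.4224, -0.114, 0.0372]
tool_rot: [179.9, 0.1, 98.8]
force: [-0.9, -0.7, 0.4]
grip_width: 0.0282
grasp_force: 0.0
```

{"name": "jog_arm", "arguments": {
  "motion": [
    [[0, 0, 0, 0, 0, 0, 0.9], [0, 0, 0, 0, 0, 0, 0.9], [0, 0, -0.3, 0, 0, 0, 0.9], [0, 0, -0.6, 0, 0, 0, 0.9], [0, 0, -0.95, 0, 0, 0, 0.9]]
  ]
}}

```text
time_s: 13.2
tool_pos: [0.421, -0.1133, 0.1319]
tool_rot: [-179.9, -0.1, 98.9]
force: [1.2, 0.0, -0.7]
grip_width: 0.023
grasp_force: 10.0
```

{"name": "jog_arm", "arguments": {
  "motion": [
    [[0.2, 0.1, -0.3, 0, 0, 0, 0.9], [0.5, 0.2, -0.6, 0, 0, 0, 0.9], [0.8, 0.3, -0.9, 0, 0, 0, 0.9], [1, 0.4, -0.95, 0, 0, 0, 0.9]]
  ]
}}

```text
time_s: 13.6
tool_pos: [0.448, -0.0065, 0.2301]
tool_rot: [179.7, 0.2, 99.0]
force: [0.8, -1.0, -0.2]
grip_width: 0.023
grasp_force: 10.0
```

{"name": "jog_arm", "arguments": {
  "motion": [
    [[0.3, 0.1, 0, 0, 0, 0, 0.9], [0.6, 0.25, 0, 0, 0, 0, 0.9], [0.9, 0.4, 0, 0, 0, 0, 0.9], [1, 0.43, 0, 0, 0, 0, 0.9]]
  ]
}}

```text
time_s: 14.0
tool_pos: [0.4733, 0.1006, 0.2268]
tool_rot: [179.9, -0.1, 99.1]
force: [-0.8, 0.2, -0.4]
grip_width: 0.023
grasp_force: 10.0
```

{"name": "jog_arm", "arguments": {
  "motion": [
    [[0.3, 0.1, 0, 0, 0, 0, 0.9], [0.6, 0.25, 0, 0, 0, 0, 0.9], [0.9, 0.4, 0, 0, 0, 0, 0.9], [1, 0.43, 0, 0, 0, 0, 0.9]]
  ]
}}

```text
time_s: 14.4
tool_pos: [0.5001, 0.2048, 0.2262]
tool_rot: [-180.0, -0.1, 99.0]
force: [-0.7, 0.5, 0.3]
grip_width: 0.0229
grasp_force: 10.0
```

{"name": "jog_arm", "arguments": {
  "motion": [
    [[0.3, 0.1, 0, 0, 0, 0, 0.9], [0.6, 0.25, 0, 0, 0, 0, 0.9], [0.9, 0.4, 0, 0, 0, 0, 0.9], [0.95, 0.43, 0, 0, 0, 0, 0.9], [0.95, 0.43, 0, 0, 0, 0, 0.9]]
  ]
}}

```text
time_s: 14.9
tool_pos: [0.5277, 0.3025, 0.2258]
tool_rot: [-179.9, 0.0, 98.9]
force: [0.2, -0.3, -0.8]
grip_width: 0.0232
grasp_force: 10.0
```

```bash
python3 nxt.py .5294 .313 .13
```

```text
pos [0.5277 0.3025 0.2258] [-1.799e+02  3.000e-02  9.895e+01] t 14.9 F [ 0.2 -0.3 -0.8] w 0.023242954259431663
shift u [0.101 0.035 0.958] turn u [-0.0006  0.0002  0.0008]
```

{"name": "jog_arm", "arguments": {
  "motion": [
    [[0.1, 0.03, 0.2, 0, 0, 0, 0.9], [0.1, 0.03, 0.5, 0, 0, 0, 0.9], [0.1, 0.03, 0.8, 0, 0, 0, 0.9], [0.1, 0.03, 0.95, 0, 0, 0, 0.9], [0.1, 0.03, 0.95, 0, 0, 0, 0.9]]
  ]
}}

```text
time_s: 15.4
tool_pos: [0.5283, 0.3104, 0.1286]
tool_rot: [-179.7, 0.2, 98.8]
force: [0.1, -0.2, -1.2]
grip_width: 0.0228
grasp_force: 10.0
```

```bash
python3 nxt.py .5294 .313 .09
```

```text
pos [0.5283 0.3104 0.1286] [-1.7973e+02  1.6000e-01  9.8780e+01] t 15.4 F [ 0.1 -0.2 -1.2] w 0.022824904524223175
shift u [0.025 0.016 0.386] turn u [-0.0015  0.0009 -0.0001]
```

{"name": "jog_arm", "arguments": {
  "motion": [
    [[0.01, 0, 0.2, 0, 0, 0, 0.9], [0.01, 0, 0.4, 0, 0, 0, 0.9], [0.01, 0, 0.4, 0, 0, 0, 0.9], [0.01, 0, 0.4, 0, 0, 0, 0.9], [0.01, 0, 0.4, 0, 0, 0, 0.9]]
  ]
}}

```text
time_s: 15.9
tool_pos: [0.5303, 0.3145, 0.0933]
tool_rot: [179.9, -0.0, 98.8]
force: [0.4, 0.6, -0.5]
grip_width: 0.0231
grasp_force: 10.0
```

```bash
python3 - <<'E'
from cap import *
p,d=env.read_camera("side"); t,_=env.read_camera("top"); np.savez("side4.npz",p=p,d=d)
T=env.get_obs()["tool_pos"]
c,n=wcol(p,(250,165,285,200),"p"); print(c,n,"cap",plane("side",*c,T[2]+.012),"exp px",proj("side",T+[0,0,.012]))
import nxt; nxt.delta([.5294,.313,.063])
cv2.imwrite("pics/e.png",np.hstack([cv2.resize(p[160:220,220:300,::-1],(400,300),interpolation=2),cv2.resize(t[180:240,200:280,::-1],(400,300))]))
E
```

```text
[266.41176471 180.41176471] 17.0 cap [0.52892779 0.31538997 0.10499544] exp px [266.80414311 180.51093246]
pos [0.5301 0.3144 0.093 ] [ 1.7988e+02 -3.0000e-02  9.8850e+01] t 16.0 F [-0.2 -0.4 -0.4] w 0.022872466169508422
shift u [-0.013 -0.01   0.3  ] turn u [ 0.0007 -0.0002  0.0003]
```

View pics/e.png

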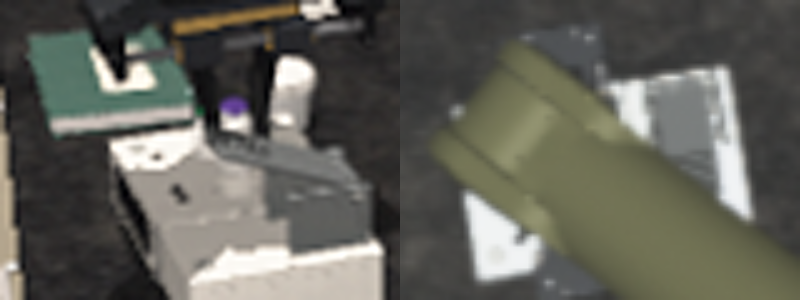

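The crop shows the purple cap at about (267,181), hanging above pocket 2. Pocket and cap agree to about 1 mm in the side view, so I'll lower it.

{"name": "jog_arm", "arguments": {
  "motion": [
    [[-0.01, -0.005, 0.06, 0, 0, 0, 0.9], [-0.01, -0.005, 0.1, 0, 0, 0, 0.9], [-0.01, -0.005, 0.13, 0, 0, 0, 0.9], [-0.01, -0.005, 0.16, 0, 0, 0, 0.9], [-0.01, -0.005, 0.16, 0, 0, 0, 0.9]]
  ]
}}

```text
time_s: 16.5
tool_pos: [0.5302, 0.3114, 0.0761]
tool_rot: [179.9, 0.1, 98.8]
force: [0.5, -3.0, 1.0]
grip_width: 0.0232
grasp_force: 10.0
```

```bash
python3 nxt.py .5294 .313 .0645
```

```text
pos [0.5302 0.3114 0.0761] [1.7993e+02 1.5000e-01 9.8790e+01] t 16.5 F [ 0.5 -3.   1. ] w 0.023183300170647268
shift u [ 0.017 -0.006  0.116] turn u [ 0.0004  0.0008 -0.0001]
```

A -3 N force in y means the vial is riding the +y edge of the hole, so I'll move 2 mm to -y and continue.

{"name": "jog_arm", "arguments": {
  "motion": [
    [[-0.02, 0, 0, 0, 0, 0, 0.9], [-0.02, 0, 0, 0, 0, 0, 0.9], [-0.02, 0, 0.03, 0, 0, 0, 0.9], [-0.02, 0, 0.05, 0, 0, 0, 0.9], [-0.02, 0, 0.05, 0, 0, 0, 0.9]]
  ]
}}

```text
time_s: 17.0
tool_pos: [0.5295, 0.3105, 0.07]
tool_rot: [-180.0, 0.0, 98.8]
force: [1.7, -1.8, 0.2]
grip_width: 0.023
grasp_force: 10.0
```

```bash
python3 nxt.py .5294 .311 .0645
```

```text
pos [0.5295 0.3105 0.07  ] [-1.7999e+02  3.0000e-02  9.8850e+01] t 17.0 F [ 1.7 -1.8  0.2] w 0.023025899805086
shift u [ 0.006 -0.     0.055] turn u [-0.      0.0002  0.0003]
```

{"name": "jog_arm", "arguments": {
  "motion": [
    [[-0.01, 0.01, 0.01, 0, 0, 0, 0.9], [-0.01, 0.01, 0.03, 0, 0, 0, 0.9], [-0.01, 0.01, 0.05, 0, 0, 0, 0.9], [-0.01, 0.01, 0.05, 0, 0, 0, 0.9], [-0.01, 0.01, 0.05, 0, 0, 0, 0.9]]
  ]
}}

```text
time_s: 17.5
tool_pos: [0.53, 0.3103, 0.0652]
tool_rot: [-180.0, -0.0, 98.9]
force: [0.4, -1.0, -0.5]
grip_width: 0.0232
grasp_force: 10.0
```

```bash
python3 nxt.py .5294 .311 .0645
```

```text
pos [0.53   0.3103 0.0652] [-1.7996e+02 -1.0000e-02  9.8880e+01] t 17.5 F [ 0.4 -1.  -0.5] w 0.02316018643947433
shift u [ 0.008 -0.005  0.007] turn u [-0.0002 -0.0001  0.0005]
```

{"name": "jog_arm", "arguments": {
  "motion": [
    [[0, 0, 0, 0, 0, 0, 0.7], [0, 0, 0, 0, 0, 0, 0.65], [0, 0, 0, 0, 0, 0, 0.55], [0, 0, 0, 0, 0, 0, 0.5], [0, 0, 0, 0, 0, 0, 0.5]]
  ]
}}

```text
time_s: 18.0
tool_pos: [0.5304, 0.3101, 0.0656]
tool_rot: [180.0, -0.0, 98.9]
force: [-0.3, -0.0, -0.8]
grip_width: 0.0419
grasp_force: 0.0
```

{"name": "jog_arm", "arguments": {
  "motion": [
    [[0, 0, -0.1, 0, 0, 0, 0.5], [0, 0, -0.3, 0, 0, 0, 0.5], [0, 0, -0.6, 0, 0, 0, 0.5], [0, 0, -0.9, 0, 0, 0, 0.5], [0, 0, -1, 0, 0, 0, 0.5]]
  ]
}}

```text
time_s: 18.5
tool_pos: [0.5317, 0.3116, 0.1696]
tool_rot: [179.7, -0.1, 98.9]
force: [0.3, 0.1, 0.7]
grip_width: 0.0438
grasp_force: 0.0
```

{"name": "jog_arm", "arguments": {
  "motion": [
    [[-0.2, 0, -0.3, 0, 0, 0, 0.9], [-0.4, -0.1, -0.5, 0, 0, 0, 1], [-0.7, -0.25, -0.5, 0, 0, 0, 1], [-0.8, -0.25, -0.5, 0, 0, 0, 1], [-0.8, -0.25, -0.5, 0, 0, 0, 1]]
  ]
}}

```text
time_s: 19.0
tool_pos: [0.5188, 0.2248, 0.2152]
tool_rot: [180.0, 0.1, 98.6]
force: [0.7, -0.4, -0.9]
grip_width: 0.0112
grasp_force: 0.0
```

```bash
python3 nxt.py .517 .229 .14; python3 - <<'E'
from cap import *
p,d=env.read_camera("side"); t,td=env.read_camera("top"); np.savez("side5.npz",p=p,d=d); np.savez("top5.npz",p=t,d=td)
for k in "gp":
    c,n=wcol(t,(205,200,250,232),k); print(k,"top",c,n,plane("top",*c,.077))
    c,n=wcol(p,(245,165,285,205),k); print(k,"side",c,n,plane("side",*c,.076))
cv2.imwrite("pics/f.png",np.hstack([cv2.resize(p[150:225,220:320,::-1],(400,300),interpolation=2),cv2.resize(t[180:240,200:280,::-1],(400,300))]))
E
```

```text
pos [0.5188 0.2248 0.2152] [1.7999e+02 1.0000e-01 9.8630e+01] t 19.0 F [ 0.7 -0.4 -0.9] w 0.011193457912706175
shift u [ 0.046 -0.012  0.752] turn u [ 0.      0.0006 -0.0009]
g top [221.         216.71428571] 7.0 [0.52043187 0.37132605 0.077     ]
g side [261.75   181.4375] 16.0 [0.5188506  0.37120692 0.076     ]
p top [nan nan] 0.0 [nan nan nan]
p side [nan nan] 0.0 [nan nan nan]cap.py:6: RuntimeWarning: invalid value encountered in divide
  return np.array([(w*u).sum(),(w*v).sum()])/w.sum()+[x0,y0],w.sum()
```

View pics/f.png

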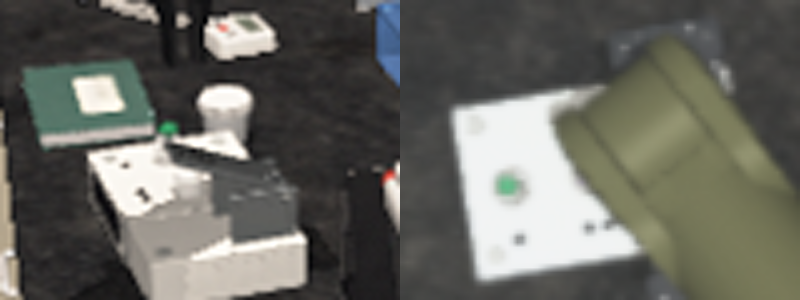

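The crop shows the green cap seated in pocket 1 at about (262,181). The lever hides pocket 2 from the side and the arm hides it from above. I'll shift the arm aside briefly to check pocket 2 numerically.

{"name": "jog_arm", "arguments": {
  "motion": [
    [[-0.4, 0, 0, 0, 0, 0, 1], [-0.8, 0, 0, 0, 0, 0, 1], [-0.8, 0, 0, 0, 0, 0, 1]]
  ]
}}

```text
time_s: 19.4
tool_pos: [0.5321, 0.1428, 0.2146]
tool_rot: [-179.9, 0.1, 98.5]
force: [0.3, -0.9, 0.1]
grip_width: 0.0003
grasp_force: 0.0
```

```bash
python3 nxt.py .517 .229 .14; python3 - <<'E'
from cap import *
t,td=env.read_camera("top"); P=cloud("top",td)
c,n=wcol(t,(228,200,250,232),"p"); print("top",c,n,plane("top",*c,.077)); u,v=c.round().astype(int); print(P[v-3:v+4,u-3:u+4,2].round(3))
E
```

```text
pos [0.5321 0.1428 0.2146] [-1.7994e+02  1.4000e-01  9.8460e+01] t 19.4 F [ 0.3 -0.9  0.1] w 0.0003041964853920055
shift u [ 0.877 -0.022  0.744] turn u [-0.0004  0.0008 -0.0019]
top [237. 214.] 5.0 [0.53004147 0.31175369 0.077     ]
[[0.056 0.047 0.034 0.026 0.026 0.041 0.049]
 [0.037 0.069 0.069 0.07  0.07  0.031 0.03 ]
 [0.072 0.077 0.075 0.068 0.068 0.063 0.023]
 [0.066 0.077 0.082 0.077 0.072 0.073 0.047]
 [0.077 0.068 0.077 0.086 0.065 0.081 0.044]
 [0.041 0.074 2.054 0.069 0.064 0.071 0.023]
 [0.044 0.038 0.065 0.063 0.059 0.032 0.042]]
```

Both vials are seated. Now for the lever.

{"name": "jog_arm", "arguments": {
  "motion": [
    [[0.4, -0.02, 0.1, 0, 0, 0, 1], [0.8, -0.02, 0.3, 0, 0, 0, 1], [0.87, -0.02, 0.5, 0, 0, 0, 1], [0.87, -0.02, 0.6, 0, 0, 0, 1], [0.87, -0.02, 0.6, 0, 0, 0, 1]]
  ]
}}

```text
time_s: 19.95
tool_pos: [0.5138, 0.2344, 0.1539]
tool_rot: [-179.8, -0.0, 99.0]
force: [-0.6, -0.8, 0.7]
grip_width: 0.0006
grasp_force: 0.0
```

```bash
python3 nxt.py .517 .229 .103
```

```text
pos [0.5138 0.2344 0.1539] [-179.81   -0.     98.99] t 19.95 F [-0.6 -0.8  0.7] w 0.0005814874180318074
shift u [-0.058  0.025  0.509] turn u [-0.0011 -0.      0.0011]
```

{"name": "jog_arm", "arguments": {
  "motion": [
    [[-0.04, 0.02, 0.1, 0, 0, 0, 1], [-0.04, 0.02, 0.2, 0, 0, 0, 1], [-0.04, 0.02, 0.28, 0, 0, 0, 1], [-0.04, 0.02, 0.34, 0, 0, 0, 1], [-0.04, 0.02, 0.34, 0, 0, 0, 1]]
  ]
}}

```text
time_s: 20.45
tool_pos: [0.5175, 0.2294, 0.1211]
tool_rot: [-179.9, 0.0, 98.8]
force: [-1.1, -1.4, 6.0]
grip_width: 0.0002
grasp_force: 2.5
```

```bash
python3 nxt.py .517 .229 .103
```

```text
pos [0.5175 0.2294 0.1211] [-1.7995e+02  5.0000e-02  9.8810e+01] t 20.45 F [-1.1 -1.4  6. ] w 0.000187377262667281
shift u [-0.003 -0.006  0.181] turn u [-0.0003  0.0003  0.0001]
```

{"name": "jog_arm", "arguments": {
  "motion": [
    [[0, 0, 0.05, 0, 0, 0, 1], [0, 0, 0.1, 0, 0, 0, 1], [0, 0, 0.14, 0, 0, 0, 1], [0, 0, 0.16, 0, 0, 0, 1], [0, 0, 0.16, 0, 0, 0, 1]]
  ]
}}

```text
time_s: 20.95
tool_pos: [0.5165, 0.2297, 0.1056]
tool_rot: [-179.9, 0.1, 98.9]
force: [-5.1, -2.3, 6.7]
grip_width: 0.0008
grasp_force: 3.6
```

{"name": "jog_arm", "arguments": {
  "motion": [
    [[0, 0, 0.01, 0, 0, 0, 1], [0, 0, 0.01, 0, 0, 0, 1], [0, 0, 0.01, 0, 0, 0, 1]]
  ]
}}

```text
time_s: 21.25
tool_pos: [0.5164, 0.2297, 0.1049]
tool_rot: [-179.9, 0.1, 98.8]
force: [-4.8, -2.5, 7.9]
grip_width: 0.0006
grasp_force: 3.7
```

```bash
python3 nxt.py .517 .229 .103; python3 - <<'E'
from cap import *
p,d=env.read_camera("side"); t,td=env.read_camera("top")
cv2.imwrite("pics/g.png",np.hstack([cv2.resize(p[160:220,235:315,::-1],(400,300),interpolation=2),cv2.resize(t[180:240,200:280,::-1],(400,300))]))
for k in "gp": print(k,wcol(p,(245,165,285,205),k))
E
```

```text
pos [0.5164 0.2297 0.1049] [-1.7985e+02  7.0000e-02  9.8850e+01] t 21.25 F [-4.8 -2.5  7.9] w 0.0005888372928172438
shift u [-0.008  0.005  0.019] turn u [-0.0008  0.0004  0.0003]
g (array([259.5, 182. ]), np.float64(2.0))
p (array([260.4, 191.4]), np.float64(5.0))
```

View pics/g.png

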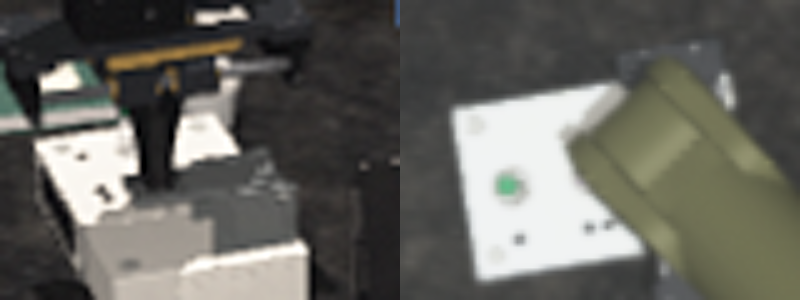

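The crop shows the closed fingers on the paddle with its top about flush with the cheeks at roughly (268,198). The tip height of 91 mm and the 8 N force agree with that. One more millimetre and settle.

{"name": "jog_arm", "arguments": {
  "motion": [
    [[0, 0, 0.01, 0, 0, 0, 1], [0, 0, 0.01, 0, 0, 0, 1], [0, 0, 0.01, 0, 0, 0, 1], [0, 0, 0.01, 0, 0, 0, 1], [0, 0, 0.01, 0, 0, 0, 1]]
  ]
}}

```text
time_s: 21.85
tool_pos: [0.5164, 0.2297, 0.1039]
tool_rot: [-179.9, 0.1, 98.8]
force: [-4.6, -1.9, 7.4]
grip_width: 0.0002
grasp_force: 3.8
```

{"name": "jog_arm", "arguments": {
  "motion": [
    [[0, 0, 0, 0, 0, 0, 1], [0, 0, 0, 0, 0, 0, 1], [0, 0, 0, 0, 0, 0, 1], [0, 0, 0, 0, 0, 0, 1], [0, 0, 0, 0, 0, 0, 1]]
  ]
}}

```text
time_s: 22.35
tool_pos: [0.5164, 0.2298, 0.1039]
tool_rot: [-179.9, 0.1, 98.8]
force: [-4.4, -2.1, 8.1]
grip_width: 0.0
grasp_force: 3.9
```

```bash
python3 nxt.py .517 .229 .103; python3 -c "
from cell import env
print(env.sign_off())"
```

```text
pos [0.5164 0.2298 0.1039] [-1.7985e+02  7.0000e-02  9.8850e+01] t 22.35 F [-4.4 -2.1  8.1] w 4.893169838527528e-06
shift u [-0.008  0.005  0.009] turn u [-0.0008  0.0004  0.0003]
the job is handed in; nothing more can be done
None
```

I handed the job in at 22.4 s: the green-capped vial is in the one-pip pocket, the purple-capped one in the two-pip pocket, and the closed fingers hold the lever about level at roughly 8 N; no verdict came back.

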